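Shift the gear box from second to third

ROBOT

A 7-joint arm with a two-finger parallel gripper is mounted at the origin on a cart in front of the work surface, level with it; the furniture and walls round the work are solid. World frame = base frame: x ahead of the robot, y to its left, z up, the work surface at z = 0. Lengths are in m, angles in rad, forces in N, time in s.
With the tool pointing down it reaches from about 0.35 to 0.9 m from the base axis. Payload 19.9 kg.
Tool frame: the origin (TCP) lies midway between the tips of the shut fingers; the grasp point (between the pads) lies 19 mm behind it; z points along the fingers, y is the direction in which the jaws open and shut (so a half turn about z gives the same grasp; the last joint's range is limited). The gripper opens to 85 mm and grips with 20 to 120 N. Pads are 22 mm wide; open, the fingers measure 114 mm over their backs; the gripper's body (76 mm by 85 mm) begins 54 mm behind the grasp point. The pads swing forward as they close: fully open they stand 13 mm farther back than shut.
Start: joints at [1.161, 0.417, -0.01, 1.614, 0.005, 1.111, -0.053], TCP at [0.225, -0.583, 0.231] pointing down, gripper open.
Joint ranges: [-2.81, 2.81], [-0.39, 2.02], [-1.27, 1.25], [0.06, 2.57], [-1.19, 4.33], [0.19, 2], [-2.82, 2.82]. Speed limits (rad/s): [1.89, 1.89, 2.39, 2.39, 3.01, 3.01, 3.01].

INTERFACE

Orientations are given as a unit quaternion [w, x, y, z].
In Python, from workcell import manip gives the robot as it stands. The module is installed in compiled form; this text tells all that it offers.
- The arm moves only by the tool play_rows, never from a script. Its arguments are lists of equal length, an entry for each row: "xyz": the shift along the tool's x, y, z in m, a list of three; "turn": the turn about the tool's z in rad; "gripper": the opening in per cent of the stroke, from 0 (shut) to 100 (fully open). In form: {"xyz": [[dx, dy, dz], ...], "turn": [turn, ...], "gripper": [gripper, ...]}. A call has 1 to 8 rows; each row shifts and turns the pose as measured when the row begins, along the tool's axes as they then stand; what a row does not reach is not made up. A row lasts 1/12 s, in which the tool goes at most 41.7 mm and 7.16 degrees, less where a joint would pass 70% of its speed; a pose out of reach is approached as far as the arm can. A call is refused whole if a number of a shift passes 0.0417 or a number of a turn 0.125, either way. A call with a gripper value outside its range is refused whole. The fingers move at their own pace and stop on an object; "force" is the grip in N (left out, the last holds). Time passes only in rows, so rows that do not move let the fingers close. It gives the time, the measured TCP pose, the force and the opening at its end, in the units of the state.
- manip.state(): the state, without advancing time (a new reading comes with each control period).
- manip.snapshot(name): name is "scene" or "side" or "wrist"; returns (picture, depth): 384x512x3 uint8, blue, green, red; 384x512 float32, m along the optical axis (not along the pixel's ray), 0 where there is no reading.
- manip.calibration(name): a dict with "fx", "fy", "cx", "cy" (pixels), "rvec" (rotation vector, rad) and "tvec" (3), from world to camera coordinates, as OpenCV has them. Camera axes: x right, y down, z forward; pixel columns grow to the right and rows downward; lengths in m; the calibration is good to about 2 mm. The wrist camera is an equidistant fisheye: a pixel r from the principal point sees the ray r / f radians off the axis. A picture is of the moment at which its call begins: read the wrist's pose just before it. calibration takes no time and is no camera call; for the wrist camera it gives the pose at the moment of the call.
- manip.close_job(): hands the job in, once; it reports no verdict.
The state is a dict: "clock": time; "joint_positions": joint angles; "qvel": joint speeds; "tau": joint torques, N m; "tool_pos": TCP position; "tool_rot": TCP orientation; "wrist_force": force on the tool from outside, world axes, zero at the start; "torque": the same for the moment, N m; "opening": finger opening in m.
Only numpy, scipy, OpenCV 4.12 (cv2) and the standard library are available. Lean on these libraries where they do the work, as an engineer would, in place of code of your own. Each camera call takes 0.05 s, during which the arm holds its last target. There are 200 camera calls.

TASK

Change the bench gear box from second to third gear by pushing its ball-topped lever: push it forward out of the near left slot to the cross lane, then across to the right, then forward into the third slot (far right, three dots) until it is fully home, and leave it there. Only push the lever with the fingertips or the outside of the fingers: do not take it between the fingers. Do not let it run into the first slot (far left) or the fourth (near right) on the way, and leave the loose things round the box where they are.

Things in the scene. Friction and masses are not known exactly. Their poses are not given: they have to be found in the camera images.
- gear_box: fixed grey gear box, 136 x 146 mm, 86 mm high, flanges 164 mm long in x, output pulley reaching 110 mm out at its far side. Origin: centre of its underside on the table; x = forward (away from the robot; the box may be turned up to 0.35 rad), y = left, z up. The lever's pivot lies at (0, 0, 20 mm). Dots beside the slots count them: 1 far left, 2 near left, 3 far right, 4 near right
- gate (a point): centre of the H-shaped gate, on top of the box's steel plate (86 mm up); axes as the box. 15 mm wide slots run along x at y = +18 and -18 mm and end at x = +-28 mm; a 15 mm wide cross lane along y at x = 0 joins them. The tongues between the slots (21 mm wide) have corners rounded by 4 mm. The gate's edges really stop the lever's 10 mm stem
- knob (a point): centre of the black ball knob, 34 mm diameter, on top of the lever, 135 mm from the pivot (155 mm above the table when upright). Its z axis points up along the lever. Below the ball: a 17 mm collar, then the 10 mm round stem, bare for about 40 mm above the plate
- gear_across (a joint): lever's sideways angle in rad, 0 upright, positive to the right (-y of the box): about -0.28 in the left slots, +0.28 in the right slots (play +-0.02). Knob in the box frame, mm: x = 135 sin(forward), y = -135 sin(across) cos(forward), z = 20 + 135 cos(across) cos(forward). No spring: it stays where it is left; takes about 2 N at the knob
- gear_forward (a joint): lever's fore-and-aft angle in rad, 0 upright and in the cross lane (play +-0.04 there), positive forward (+x of the box): about +0.32 fully home in a far slot, -0.32 in a near slot. It starts at -0.31 to -0.2 in the near left slot. No spring: it stays where it is left; takes about 2 N at the knob
- vial_1: loose corked glass vial, 19 mm across, 48 mm high, standing just right of the box; origin at the centre of its underside; leave it
- needle_stand: loose round cork stand with needles, 40 mm across, 46 mm high, just behind the box; origin at the centre of its underside; leave it
- amber_lump: loose brown amber lump, 28 x 36 x 17 mm, just in front of the box; origin at the centre of its underside; leave it
- side_cutters: loose side cutters, 42 x 119 x 12 mm, lying farther back; leave them
- glue_bottle: loose glue bottle with spout cap, 34 mm across, 86 mm high, near the robot; origin at the centre of its underside; leave it

How it is judged:
On the way, in this order (a step that is already met when the one before it is completed fails the run):
1. the lever stands in the cross lane at its right end (value of joint gear_across above 0.2 rad and value of joint gear_forward between -0.15 and 0.15 rad).
2. the lever is home in the third slot (value of joint gear_across above 0.2 rad and value of joint gear_forward above 0.27 rad), for 0.2 s.
At the end, for the whole second after the job is handed in: The lever rests, released, in the third slot (far right), across angle over 0.2 rad and forward angle over 0.27 rad (home is about 0.32) (all of step 2 and velocity of joint gear_forward between -0.05 and 0.05 rad/s); the robot touches nothing.
It fails at once if the lever ran into the first slot (value of joint gear_across below 0 rad and value of joint gear_forward above 0.2 rad).
It fails at once if the lever ran into the fourth slot (value of joint gear_across above 0 rad and value of joint gear_forward below -0.2 rad).
It fails at once if the knob or stem was taken between the fingers (x of the grasp point in the frame of knob between -0.012 and 0.012 m and y of the grasp point in the frame of knob between -0.012 and 0.012 m and z of the grasp point in the frame of knob below 0.01 m).
It fails at once if a loose thing was moved by more than 15 mm (distance of any of vial_1, needle_stand, amber_lump, side_cutters, glue_bottle from where it was at the start of the episode above 0.015 m).
It also fails if it takes over 58 s, if anything falls off the work surface, if the arm or the gripper's body presses on something with over 40 N, if the wrist force passes 120 N, or if a joint passes its speed limit or range.

## Working session

There is one attempt and no reset: what is moved stays moved. The work goes in short steps, Python scripts to look and compute and a tool call to move; the robot and the scene stay as the last step left them, time stands still between calls to the robot, and variables do not carry over. Pictures are saved under pics/ and viewed, about 8 in all and at most 12, crops included, and the job is handed in when it is done.

Besides the shell and the picture viewer there is one more tool, called after ">>>" as a command line: name --pt "numbers of a row" for each row, then --argument value for the rest. play_rows: Moves the arm, as the interface text tells. Its arguments: {"type":"object","properties":{"xyz":{"type":"array","items":{"type":"array","items":{"type":"number"}}},"turn":{"type":"array","items":{"type":"number"}},"gripper":{"type":"array","items":{"type":"number"}},"force":{"type":"number"}},"required":["xyz","turn","gripper"]}

```bash
mkdir -p pics; cat > h.py <<'E'
import numpy as np, cv2
from workcell import manip
from scipy.spatial.transform import Rotation as R
def cam(n):
    c=manip.calibration(n); Rm=cv2.Rodrigues(np.array(c['rvec'],float))[0]; return c,Rm,np.array(c['tvec'],float).ravel()
def cloud(n):
    c,Rm,t=cam(n); p,d=manip.snapshot(n)
    v,u=np.mgrid[:384,:512]
    P=np.stack([(u-c['cx'])/c['fx']*d,(v-c['cy'])/c['fy']*d,d],-1)
    W=(P-t)@Rm; W[d==0]=np.nan
    return p,d,W
E
python3 - <<'E'
from h import *
print(manip.state())
ims=[]
for n in("scene","side"):
    p,d,W=cloud(n); np.savez('pics/'+n,p=p,W=W); c,Rm,t=cam(n); print(n,c['fx'],-Rm.T@t); cv2.imwrite(f'pics/{n}0.png',p)
E
```

```text
{'clock': 0.0, 'joint_positions': array([ 1.16152155,  0.41796634, -0.01031383,  1.61415572,  0.00467484,
        1.11068   , -0.05299342]), 'qvel': array([ 1.10982839e-03, -2.09990328e-04, -8.52221652e-04,  2.24021157e-05,
        1.04961531e-03, -8.67618855e-04,  7.63243763e-04]), 'tau': array([ 2.23998875e-03, -8.64437485e+01,  6.80112485e-01, -4.34901559e+01,
        1.90897513e-02,  7.36381538e-03,  4.63319145e-05]), 'tool_pos': array([ 0.22459586, -0.58289401,  0.23067273]), 'tool_rot': array([-5.76130263e-04,  9.83138900e-01,  1.82859377e-01, -1.39008352e-04]), 'wrist_force': array([-0.43015654,  0.36898199,  0.35485011]), 'torque': array([-0.02619932,  0.04379565, -0.02034102]), 'opening': 0.0853338897753085}
scene 408.65991276440116 [ 1.03569922 -0.70354967  0.53536943]
side 411.041821386748 [1.04014937 0.02066946 0.81341863]
```

View pics/scene0.png

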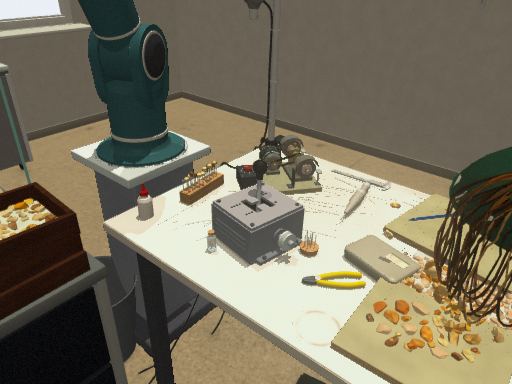

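View pics/side0.png

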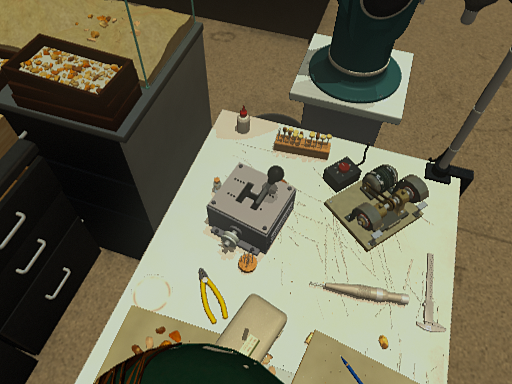

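The views show the box with the gate facing up and the knob at near left (side view, about pixel 275,174). Next I fit the plate, the gate and the knob from depth.

```bash
python3 - <<'E'
from h import *
for n in("side","scene"):
    z=np.load(f'pics/{n}.npz');p,W=z['p'],z['W']
    reg=(W[...,0]>.3)&(W[...,0]<.9)&(abs(W[...,1])<.5)
    m=(reg&(abs(W[...,2]-.086)<.006)).astype(np.uint8)
    k,l,s,c=cv2.connectedComponentsWithStats(m); i=1+np.argmax(s[1:,4])
    Q=W[l==i]; r=cv2.minAreaRect((Q[:,:2]*1000).astype(np.float32)); print(n,'plate',r,Q[:,2].mean(),len(Q))
    C=np.array(r[0])/1000
    near=reg&(np.hypot(W[...,0]-C[0],W[...,1]-C[1])<.1)&(W[...,2]>.125)&(p.max(-1)<90)
    K=W[near]; print('knobpts',len(K),K.min(0),K.max(0))
    A=np.c_[2*K,np.ones(len(K))]; s_=np.linalg.lstsq(A,(K**2).sum(1),rcond=None)[0]; print('sphere',s_[:3],np.sqrt(s_[3]+s_[:3]@s_[:3]))
    # fixed-radius fit
    from scipy.optimize import least_squares
    print('fit17',least_squares(lambda c:np.linalg.norm(K-c,axis=1)-.017,K.mean(0),loss='soft_l1',f_scale=.002).x)
    # other tall things nearby
    m=(reg&(W[...,2]>.008)).astype(np.uint8)
    k,l,s,c=cv2.connectedComponentsWithStats(m)
    for i in range(1,k):
        if s[i,4]>25:
            q=W[l==i]; print(s[i,4],c[i].round(),q.min(0).round(3),q.max(0).round(3))
p=np.load('pics/side.npz')['p']; cv2.imwrite('pics/c1.png',cv2.resize(p[140:270,190:310],None,fx=5,fy=4.5,interpolation=2))
E
```

```text
side plate ((577.7272338867188, -127.60541534423828), (144.3362274169922, 138.0696258544922), 78.89312744140625) 0.08802136197590918 3265
knobpts 230 [ 0.54068152 -0.10365722  0.12657685] [ 0.56629391 -0.07145531  0.16767333]
sphere [ 0.54741818 -0.08890646  0.14583035] 0.018973111069877365
fit17 [ 0.54882844 -0.08840656  0.14760027]
4816 [133. 104.] [ 0.3   -0.5    0.008] [ 0.533 -0.455  0.341]
435 [473.   9.] [0.313 0.147 0.398] [0.348 0.192 0.456]
2003 [468. 129.] [0.3   0.233 0.008] [0.341 0.339 0.367]
263 [243. 121.] [ 0.32  -0.251  0.008] [ 0.348 -0.219  0.089]
1132 [303. 143.] [ 0.324 -0.141  0.008] [ 0.374 -0.001  0.086]
880 [342. 173.] [ 0.301 -0.001  0.008] [0.451 0.088 0.059]
5950 [250. 209.] [ 0.461 -0.237  0.008] [ 0.714 -0.044  0.168]
5182 [379. 204.] [0.384 0.02  0.008] [0.582 0.238 0.106]
536 [211. 296.] [ 0.736 -0.189  0.008] [ 0.833 -0.098  0.018]
881 [368. 292.] [0.656 0.039 0.009] [0.693 0.23  0.031]
4879 [217. 328.] [ 0.757 -0.284  0.009] [0.9   0.013 0.034]
69 [428. 308.] [0.649 0.261 0.008] [0.689 0.281 0.011]
3615 [341. 365.] [0.783 0.052 0.008] [0.889 0.266 0
[... 292 characters left out ...]
5  0.12503039] [ 0.56960248 -0.08001022  0.16299696]
sphere [ 0.55137629 -0.08713059  0.14319172] 0.017839822778822907
fit17 [ 0.55142078 -0.08726802  0.14447743]
10269 [267. 183.] [ 0.3   -0.238  0.008] [0.716 0.34  0.442]
3234 [ 69. 237.] [ 0.365 -0.5    0.008] [ 0.536 -0.457  0.374]
901 [201. 183.] [ 0.327 -0.141  0.008] [ 0.377 -0.001  0.082]
356 [144. 203.] [ 0.321 -0.254  0.008] [ 0.351 -0.222  0.086]
315 [356. 198.] [0.659 0.038 0.008] [0.697 0.23  0.027]
2106 [420. 223.] [0.786 0.049 0.008] [0.9   0.299 0.027]
81 [448. 221.] [0.881 0.119 0.016] [0.9   0.257 0.026]
4561 [374. 289.] [ 0.759 -0.284  0.008] [0.9   0.019 0.031]
424 [334. 279.] [ 0.738 -0.188  0.008] [ 0.837 -0.1    0.014]
```

View pics/c1.png

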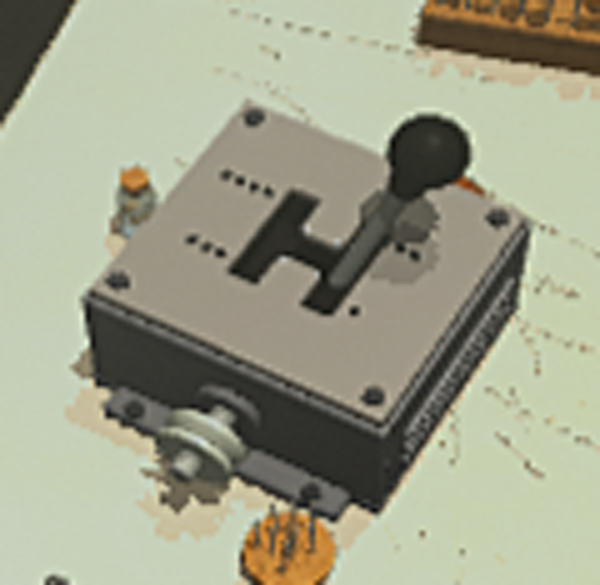

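```bash
python3 - <<'E'
from h import *
H=np.full((9,13),np.nan)
for n in("side","scene"):
    W=np.load(f'pics/{n}.npz')['W'].reshape(-1,3)
    for i in range(9):
        for j in range(13):
            q=W[(abs(W[:,0]-.1*i-.05)<.05)&(abs(W[:,1]+.95-.1*j)<.05)]
            if len(q)>5: H[i,j]=np.fmax(H[i,j],np.percentile(q[:,2],98))
print('rows x=.05.. cols y=-.95..\n',H.round(2))
W=np.load('pics/side.npz')['W']; print(W[75,70],W[100,150],W[40,150])
W=np.load('pics/scene.npz')['W']; print(W[220,490],W[215,40])
p,d=manip.snapshot('wrist'); cv2.imwrite('pics/w0.png',p)
c,Rm,t=cam('wrist'); print(-Rm.T@t,Rm[2])
E
```

```text
rows x=.05.. cols y=-.95..
 [[  nan   nan  0.13  0.14  0.14  0.16   nan -0.51  0.43  0.43  0.37  0.3
    nan]
 [  nan  0.18  0.16  0.16  0.17  0.15   nan -0.42  0.01  0.29  0.02  0.01
    nan]
 [ 0.18  0.19  0.17  0.17  0.17  0.15  0.01  0.01  0.01  0.01  0.01  0.01
   0.37]
 [ 0.15  0.14  0.22  0.22  0.22  0.37  0.01  0.07  0.07  0.08  0.05  0.45
   0.43]
 [  nan  0.14  0.22  0.2   0.21  0.22  0.01  0.01  0.01  0.01  0.06  0.1
   0.1 ]
 [  nan  0.11  0.2   0.22  0.22  0.21  0.01  0.07  0.14  0.16  0.09  0.1
   0.01]
 [  nan -0.18  0.   -0.73   nan   nan  0.01  0.09  0.09  0.09  0.02  0.03
   0.02]
 [  nan -0.74 -0.06 -0.73   nan   nan  0.01  0.01  0.02  0.03  0.03  0.02
   0.01]
 [  nan -0.74 -0.18 -0.73   nan   nan  0.01  0.02  0.03  0.03  0.03  0.03
   0.02]]
[ 0.47576196 -0.59531528  0.20145631] [ 0.39899276 -0.45575407  0.10139131] [ 0.24325488 -0.52353769  0.15315348]
[ 0.99573417 -0.17199712  0.24946721] [ 0.46784299 -0.50845364  0.19344532]
[ 0.30085523 -0.55489838  0.37262684] [-0.29268352 -0.11140229 -0.94969779]
```

View pics/w0.png

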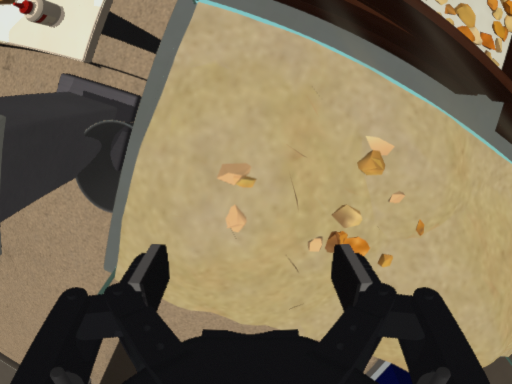

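```bash
python3 - <<'E'
from h import *
W=np.load('pics/scene.npz')['W'].reshape(-1,3); 
for n in("side","scene"):
    W=np.load(f'pics/{n}.npz')['W']
    m=(W[...,0]>-.3)&(W[...,0]<.55)&(W[...,1]<-.4)&(W[...,1]>-1.3)&(W[...,2]>.25)
    v,u=np.where(m); print(n,m.sum())
    for i in range(0,len(v),max(1,len(v)//25)): print(u[i],v[i],W[v[i],u[i]].round(3))
p=np.load('pics/scene.npz')['p'];q=np.load('pics/side.npz')['p']
cv2.imwrite('pics/c2.png',np.hstack([cv2.resize(p[40:200,:90],(340,600)),cv2.resize(q[:130,60:220],(440,600))]))
E
```

```text
side 97
124 0 [ 0.367 -0.48   0.341]
125 1 [ 0.369 -0.477  0.341]
126 2 [ 0.368 -0.476  0.338]
127 3 [ 0.363 -0.477  0.333]
126 5 [ 0.366 -0.479  0.33 ]
127 6 [ 0.369 -0.475  0.33 ]
128 7 [ 0.364 -0.477  0.324]
127 9 [ 0.368 -0.478  0.322]
128 10 [ 0.365 -0.478  0.318]
128 11 [ 0.369 -0.476  0.318]
129 12 [ 0.365 -0.477  0.314]
128 14 [ 0.368 -0.478  0.311]
128 15 [ 0.368 -0.479  0.308]
129 16 [ 0.367 -0.478  0.305]
130 17 [ 0.366 -0.477  0.303]
131 18 [ 0.365 -0.476  0.3  ]
131 19 [ 0.364 -0.477  0.297]
130 21 [ 0.369 -0.477  0.295]
131 22 [ 0.369 -0.475  0.293]
131 23 [ 0.37  -0.476  0.291]
132 24 [ 0.363 -0.478  0.284]
131 26 [ 0.369 -0.478  0.283]
131 27 [ 0.368 -0.48   0.28 ]
132 28 [ 0.369 -0.477  0.278]
133 29 [ 0.366 -0.477  0.274]
133 30 [ 0.368 -0.476  0.273]
133 31 [ 0.366 -0.478  0.269]
134 32 [ 0.366 -0.476  0.267]
135 33 [ 0.366 -0.474  0.265]
135 34 [ 0.363 -0.477  0.26 ]
134 36 [ 0.367 -0.478  0.257]
135 37 [ 0.367 -0.476  0.255]
136 38 [ 0.366 -0.475  0.251]
scene 250
0 78 [ 0.371 -0.476  0.374]
1 84 [ 0.371 -0.477  0.365]
2 87 [ 0.37  -0.476  0.36 ]
2 90 [ 0.37  -0.477  0.356]
2 93 [ 0.37  -0.478  0.352]
2 96 [ 0.368 -0.479  0.347]
6 98 [ 0.371 -0.475  0.344]
6 101 [ 0.372 -0.477  0.34 ]
7 104 [ 0.369 -0.476  0.334]
7 107 [ 0.372 -0.478  0.331]
8 110 [ 0.37  -0.477  0.325]
8 113 [ 0.372 -0.479  0.322]
9 116 [ 0.369 -0.478  0.316]
10 119 [ 0.369 -0.478  0.311]
11 122 [ 0.369 -0.477  0.306]
11 125 [ 0.371 -0.479  0.302]
13 128 [ 0.371 -0.478  0.297]
13 131 [ 0.372 -0.479  0.293]
14 134 [ 0.372 -0.479  0.288]
15 137 [ 0.372 -0.479  0.283]
16 140 [ 0.371 -0.479  0.277]
17 143 [ 0.369 -0.478  0.271]
18 146 [ 0.37  -0.478  0.267]
20 149 [ 0.37  -0.476  0.261]
21 152 [ 0.371 -0.476  0.256]
```

View pics/c2.png

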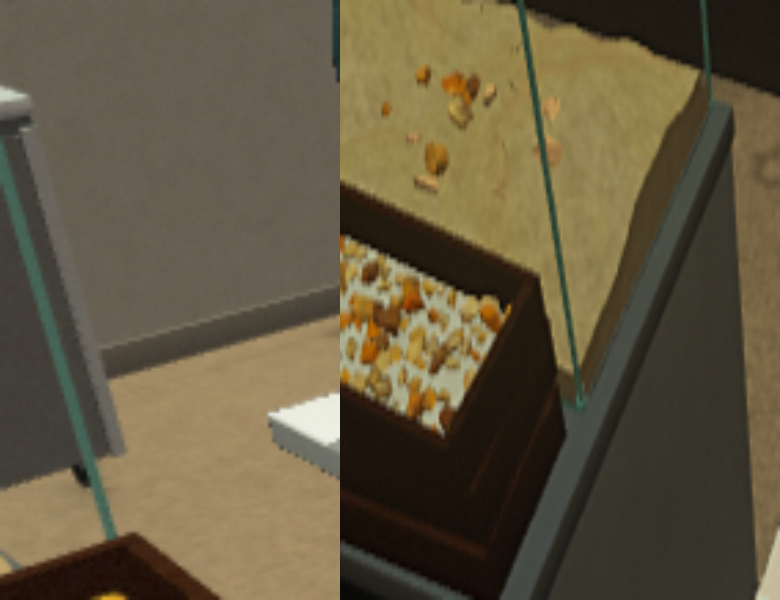

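The start pose is inside a glass tank with corner posts, and the top of the glass is out of both views. I'll lift straight up first and check its rim from above.

>>> play_rows --pt "0 0 -0.03" --pt "0 0 -0.04" --pt "0 0 -0.04" --pt "0 0 -0.04" --pt "0 0 -0.04" --pt "0 0 -0.04" --pt "0 0 -0.04" --pt "0 0 -0.04" --turn '[0,0,0,0,0,0,0,0]' --gripper '[0,0,0,0,0,0,0,0]'

```text
clock: 0.82
tool_pos: [0.2236, -0.5805, 0.5426]
tool_rot: [-0.01, 0.983, 0.183, -0.002]
wrist_force: [-0.1, -0.4, 0.6]
opening: -0.0001
```

>>> play_rows --pt "0 0 -0.03" --pt "0 0 -0.03" --pt "0 0 -0.03" --pt "0 0 -0.02" --pt "0 0 0" --turn '[0,0,0,0,0]' --gripper '[0,0,0,0,0]'

```text
clock: 1.23
tool_pos: [0.2235, -0.5771, 0.6477]
tool_rot: [0.005, 0.983, 0.185, 0.001]
wrist_force: [-0.1, 0.1, -0.3]
opening: 0.0002
```

```bash
python3 - <<'E'
from h import *
p,d=manip.snapshot('wrist'); cv2.imwrite('pics/w1.png',p)
s=manip.state(); print(s['tool_pos'],s['joint_positions'],s['wrist_force'],s['opening'],s['clock'])
E
```

```text
[ 0.22368509 -0.57715539  0.64637881] [ 1.04758474e+00  3.93459396e-01  2.03340680e-01  7.42419199e-01
 -8.67308254e-02  2.00408357e+00 -6.95278214e-04] [-0.07751362 -1.02406909 -0.42700464] 0.00014712564252012484 1.2833
```

View pics/w1.png

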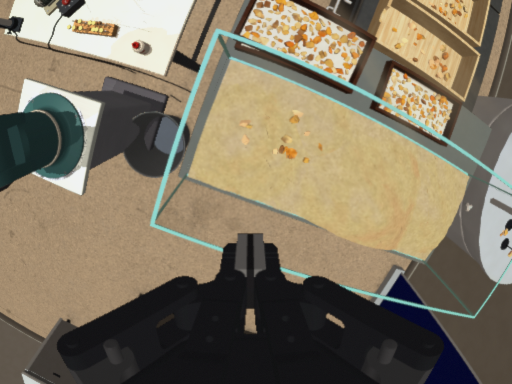

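The wrist view shows the whole cyan rim below us, with its near corner at pixel (220,32). I'll use that corner, whose post stands at (0.37, -0.477), to get the rim height.

```bash
python3 - <<'E'
from h import *
c,Rm,t=cam('wrist'); C=-Rm.T@t; print(C,c['fx'])
for u,v in((220,32),(152,224)):
    a=np.array([(u-c['cx'])/c['fx'],(v-c['cy'])/c['fy']]); th=np.hypot(*a)
    r=Rm.T@np.r_[a/th*np.sin(th),np.cos(th)]
    s=(-.477-C[1])/r[1]; print('y=-.477:',C+s*r)
    s=np.linalg.norm(np.array([.37,-.477])-C[:2])/np.linalg.norm(r[:2]); print('dist:',C+s*r)
E
```

```text
[ 0.29923594 -0.54774605  0.78827734] 297.3186396354542
y=-.477: [ 0.3724801  -0.477       0.35909804]
dist: [ 0.37120771 -0.478229    0.36655373]
y=-.477: [ 0.06852191 -0.477       0.38132588]
dist: [ 0.2035698  -0.51841102  0.61953391]
```

The rim is at about 0.37 m, so we clear it. Moving over to the box.

>>> play_rows --pt "0.01 -0.008 0.02" --pt "0.03 -0.025 0.012" --pt "0.03 -0.025 0.008" --pt "0.03 -0.025 0.008" --pt "0.03 -0.025 0.008" --pt "0.03 -0.025 0.008" --pt "0.03 -0.025 0.008" --pt "0.03 -0.025 0.008" --turn '[0,0,0,0,0,0,0,0]' --gripper '[0,0,0,0,0,0,0,0]'

```text
clock: 1.95
tool_pos: [0.3607, -0.3216, 0.5477]
tool_rot: [-0.005, 0.984, 0.181, -0.01]
wrist_force: [1.6, -1.1, 0.4]
opening: -0.0001
```

>>> play_rows --pt "0.03 -0.025 0.008" --pt "0.03 -0.025 0.008" --pt "0.03 -0.025 0.008" --pt "0.03 -0.025 0.008" --pt "0.03 -0.025 0.008" --pt "0 0 0" --pt "0 0 0" --turn '[0,0,0,0,0,0.1,0.1]' --gripper '[0,0,0,0,0,0,0]'

```text
clock: 2.53
tool_pos: [0.4543, -0.1327, 0.4936]
tool_rot: [-0.005, 0.996, 0.088, -0.022]
wrist_force: [-1.2, -0.2, 0.7]
opening: -0.0001
```

```bash
cat >> h.py <<'E'
C0=np.array([.579,-.128]); YAW=-.194
def rep(tgt=None):
    s=manip.state(); p=np.array(s['tool_pos']); Rt=R.from_quat(np.roll(s['tool_rot'],-1)).as_matrix()
    c,n=np.cos(YAW),np.sin(YAW); Bx=np.array([[c,-n],[n,c]])
    print('t',s['clock'],'tcp',p.round(4),'local',(Bx.T@(p[:2]-C0)).round(4),'F',np.round(s['wrist_force'],1),'q',np.round(s['joint_positions'],2))
    print('turn needed',round(-(YAW-np.arctan2(Rt[1,0],Rt[0,0])),3),'tilt',Rt[2].round(3))
    if tgt is not None:
        w=np.r_[C0+Bx@np.array(tgt[:2]),tgt[2]]; print('tool shift',(Rt.T@(w-p)).round(4))
E
python3 -c "
from h import *
rep((-.084,.036,.30))"
```

```text
t 2.5333 tcp [ 0.4543 -0.1327  0.4936] local [-0.1215 -0.0286] F [-1.2 -0.2  0.7] q [ 0.42  0.04 -0.21  1.51  0.01  1.64 -1.19]
turn needed 0.371 tilt [-0.042 -0.014 -0.999]
tool shift [ 0.0665 -0.0441  0.1916]
```

>>> play_rows --pt "0 0 0.02" --pt "0 0 0.025" --pt "0 0 0.025" --pt "0 0 0.025" --pt "0 0 0.02" --pt "0 0 0" --turn '[0.12,0.12,0.12,0.01,0,0]' --gripper '[0,0,0,0,0,0]'

```text
clock: 3.03
tool_pos: [0.4436, -0.1269, 0.3659]
tool_rot: [0.002, 0.994, -0.105, -0.03]
wrist_force: [-0.4, 0.1, -0.2]
opening: -0.0
```

```bash
python3 -c "
from h import *
rep((-.084,.036,.25))"
```

```text
t 3.0333 tcp [ 0.4436 -0.1269  0.3659] local [-0.1331 -0.0251] F [-0.4  0.1 -0.2] q [ 0.41  0.05 -0.21  1.77  0.02  1.38 -1.59]
turn needed -0.017 tilt [-0.06   0.01  -0.998]
tool shift [ 0.0549 -0.0631  0.1121]
```

>>> play_rows --pt "0.015 -0.016 0.025" --pt "0.015 -0.016 0.03" --pt "0.015 -0.016 0.03" --pt "0.01 -0.015 0.02" --pt "0 0 0" --turn '[0,0,0,0,0]' --gripper '[0,0,0,0,0]'

```text
clock: 3.45
tool_pos: [0.5037, -0.0745, 0.2538]
tool_rot: [0.004, 0.994, -0.104, -0.032]
wrist_force: [-0.9, 1.0, -1.4]
opening: -0.0001
```

```bash
python3 -c "
from h import *
rep((-.084,.036,.122))
for n in ('side','scene'):
    p,d,W=cloud(n); np.savez('pics/'+n+'1',p=p,W=W)
    cv2.imwrite('pics/'+n+'1.png',cv2.resize(p[70:270,190:350] if n=='side' else p[80:270,170:340],(640,600)))
    reg=(abs(W[...,0]-.55)<.05)&(abs(W[...,1]+.09)<.06)&(W[...,2]>.095)&(p.max(-1)<90); K=W[reg]
"
```

```text
t 3.45 tcp [ 0.5037 -0.0745  0.2538] local [-0.0842  0.038 ] F [-0.9  1.  -1.4] q [ 0.31  0.24 -0.27  1.82  0.07  1.16 -1.76]
turn needed -0.014 tilt [-0.063  0.014 -0.998]
tool shift [8.600e-03 1.000e-04 1.316e-01]
```

View pics/scene1.png

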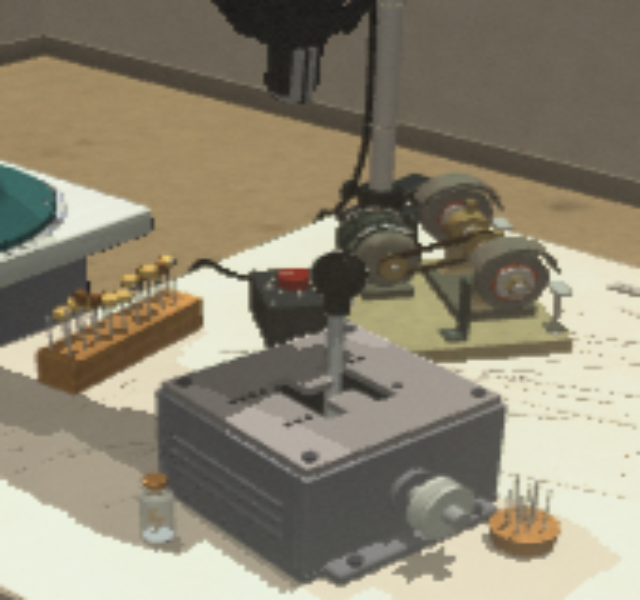

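>>> play_rows --pt "0.002 0 0.03" --pt "0.002 0 0.03" --pt "0.002 0 0.03" --pt "0.002 0 0.03" --pt "0 0 0.01" --pt "0 0 0" --turn '[0,0,0,0,0,0]' --gripper '[0,0,0,0,0,0]'

```text
clock: 4.05
tool_pos: [0.5065, -0.0842, 0.1329]
tool_rot: [0.006, 0.994, -0.106, -0.024]
wrist_force: [-0.4, -0.7, -0.2]
opening: -0.0
```

```bash
python3 -c "
from h import *
rep((-.064,.036,.122))
p,d,W=cloud('scene'); cv2.imwrite('pics/scene2.png',cv2.resize(p[80:270,170:340],(640,600)))
"
```

```text
t 4.05 tcp [ 0.5065 -0.0842  0.1329] local [-0.0796  0.029 ] F [-0.4 -0.7 -0.2] q [ 0.3   0.38 -0.24  1.94  0.13  0.89 -1.8 ]
turn needed -0.019 tilt [-0.046  0.017 -0.999]
tool shift [ 0.0159 -0.0075  0.01  ]
```

View pics/scene2.png

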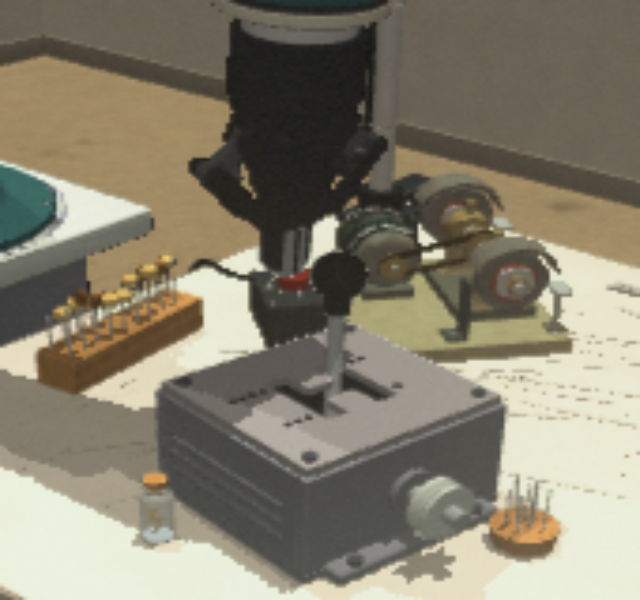

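Viewed: the shut fingers stand behind the ball, clear of the box (tips about pixel 290,260). Now I push forward slowly.

>>> play_rows --pt "0.006 -0.004 0.006" --pt "0.006 -0.004 0.005" --pt "0.006 0 0" --pt "0.007 0 0" --pt "0.007 0 0" --pt "0.007 0 0" --pt "0 0 0" --turn '[-0.01,0,0,0,0,0,0]' --gripper '[0,0,0,0,0,0,0]'

```text
clock: 4.68
tool_pos: [0.554, -0.0851, 0.1277]
tool_rot: [0.007, 0.995, -0.101, -0.019]
wrist_force: [-0.9, 0.5, -0.8]
opening: -0.0003
```

```bash
cat >> h.py <<'E'
from scipy.optimize import least_squares
def knob(prior):
    # prior local xy; ball fit on dark points
    c,n=np.cos(YAW),np.sin(YAW); Bx=np.array([[c,-n],[n,c]]); w=C0+Bx@np.array(prior)
    for n in('side','scene'):
        p,d,W=cloud(n); zc=.02+np.sqrt(max(.135**2-np.hypot(*prior)**2,0)); w3=np.r_[w,zc]
        x=w3
        for r in (.034,.026,.024):
            K=W[(np.linalg.norm(W-x,axis=-1)<r)&(p.max(-1)<90)]
            if len(K)<20: print(n,'few',len(K)); break
            x=least_squares(lambda q:np.linalg.norm(K-q,axis=1)-.017,x,loss='soft_l1',f_scale=.0015).x
        l=Bx.T@(x[:2]-C0); f=np.arcsin(l[0]/.135); print(n,len(K),'knob local',l.round(4),x[2].round(4),'fwd',f.round(3),'across',np.arcsin(np.clip(-l[1]/.135/np.cos(f),-1,1)).round(3))
E
python3 -c "
from h import *
rep((-.029,.036,.122)); knob((-.015,.036))
"
```

```text
t 4.6833 tcp [ 0.554  -0.0851  0.1277] local [-0.0328  0.0373] F [-0.9  0.5 -0.8] q [ 0.28  0.46 -0.24  1.83  0.15  0.91 -1.8 ]
turn needed -0.008 tilt [-0.037  0.017 -0.999]
tool shift [0.004  0.0012 0.0056]
side 289 knob local [-0.0076  0.0349] 0.1532 fwd -0.056 across -0.262
scene 308 knob local [-0.0065  0.035 ] 0.1505 fwd -0.048 across -0.262
```

>>> play_rows --pt "0.004 0 0.003" --pt "0.003 0 0.003" --pt "0 0 0" --turn '[0,0,0]' --gripper '[0,0,0]'

```text
clock: 5.03
tool_pos: [0.5595, -0.0866, 0.1208]
tool_rot: [0.007, 0.995, -0.101, -0.02]
wrist_force: [-1.3, 0.2, 0.8]
opening: 0.0002
```

```bash
python3 -c "
from h import *
rep((-.05,.038,.122)); knob((-.0,.036))
"
```

```text
t 5.0333 tcp [ 0.5595 -0.0866  0.1208] local [-0.0271  0.0368] F [-1.3  0.2  0.8] q [ 0.28  0.47 -0.24  1.82  0.15  0.9  -1.8 ]
turn needed -0.008 tilt [-0.038  0.017 -0.999]
tool shift [-0.0229 -0.001  -0.0004]
side 288 knob local [-0.0015  0.035 ] 0.1535 fwd -0.011 across -0.262
scene 315 knob local [-0.0001  0.0354] 0.1503 fwd -0.0 across -0.265
```

The lever is in the lane. I back off and go round to its left side.

>>> play_rows --pt "-0.012 0 0" --pt "-0.014 0 0" --pt "0 -0.018 0" --pt "0 -0.018 0" --pt "0 -0.016 0" --pt "0 0 0" --turn '[0,0,0,0,0,0]' --gripper '[0,0,0,0,0,0]'

```text
clock: 5.63
tool_pos: [0.5434, -0.0298, 0.1215]
tool_rot: [0.007, 0.995, -0.102, -0.019]
wrist_force: [-0.6, 1.1, 0.4]
opening: -0.0001
```

```bash
python3 -c "
from h import *
rep((0,.088,.122)); knob((-.0,.036))
"
```

```text
t 5.6333 tcp [ 0.5434 -0.0298  0.1215] local [-0.0538  0.0895] F [-0.6  1.1  0.4] q [ 0.2   0.44 -0.26  1.88  0.15  0.88 -1.91]
turn needed -0.011 tilt [-0.036  0.018 -0.999]
tool shift [ 0.0538  0.0009 -0.0024]
side 234 knob local [-0.0002  0.0347] 0.1525 fwd -0.001 across -0.26
scene 231 knob local [0.0023 0.0362] 0.1491 fwd 0.017 across -0.271
```

>>> play_rows --pt "0.018 0 0" --pt "0.018 0 0" --pt "0.017 0 0" --pt "0 0 0" --pt "0 0.01 0" --pt "0 0.01 0" --pt "0 0 0" --turn '[0,0,0,0,0,0,0]' --gripper '[0,0,0,0,0,0,0]'

```text
clock: 6.32
tool_pos: [0.5933, -0.07, 0.1227]
tool_rot: [0.008, 0.994, -0.105, -0.016]
wrist_force: [-0.7, 2.1, 3.9]
opening: 0.0
```

```bash
python3 -c "
from h import *
rep((0,.03,.122)); knob((-.0,.034))
"
```

```text
t 6.3167 tcp [ 0.5933 -0.07    0.1227] local [0.0029 0.0596] F [-0.7  2.1  3.9] q [ 0.24  0.52 -0.24  1.74  0.16  0.93 -1.85]
turn needed -0.016 tilt [-0.03   0.019 -0.999]
tool shift [-0.0024  0.0297  0.0013]
side 213 knob local [0.0044 0.0402] 0.1673 fwd 0.032 across -0.302
scene 292 knob local [0.0037 0.028 ] 0.1522 fwd 0.028 across -0.209
```

>>> play_rows --pt "-0.002 0.007 0" --pt "-0.001 0.008 0" --pt "0 0.009 0" --pt "0 0.009 0" --pt "0 0" --turn '[0,0,0,0,0]' --gripper '[0,0,0,0,0]'

```text
invalid input
```

```bash
python3 -c "
from h import *
rep((0,-.004,.122)); knob((-.0,-.005))
"
```

```text
t 6.4167 tcp [ 0.5929 -0.0695  0.1223] local [0.0023 0.0601] F [ 1.1  1.5 12.3] q [ 0.24  0.52 -0.24  1.75  0.16  0.93 -1.85]
turn needed -0.016 tilt [-0.031  0.02  -0.999]
tool shift [-0.0013  0.0641  0.0016]
side 126 knob local [0.0001 0.0255] 0.1555 fwd 0.001 across -0.19
scene 275 knob local [0.0037 0.0277] 0.1517 fwd 0.027 across -0.206
```

>>> play_rows --pt "-0.001 0.007 -0.001" --pt "-0.001 0.008 0" --pt "0 0 0" --turn '[0,0,0]' --gripper '[0,0,0]'

```text
clock: 6.77
tool_pos: [0.5874, -0.087, 0.126]
tool_rot: [0.008, 0.994, -0.105, -0.014]
wrist_force: [2.2, 1.9, 0.9]
opening: 0.0
```

```bash
python3 -c "
from h import *
rep((0,-.004,.122)); knob((-.0,.014))
p,d,W=cloud('side'); cv2.imwrite('pics/side3.png',cv2.resize(p[90:270,190:350],(640,600)))
rep()
"
```

```text
t 6.7667 tcp [ 0.5874 -0.087   0.126 ] local [0.0004 0.0418] F [2.2 1.9 0.9] q [ 0.26  0.5  -0.23  1.76  0.16  0.93 -1.82]
turn needed -0.017 tilt [-0.026  0.02  -0.999]
tool shift [0.0005 0.0458 0.0049]
side 216 knob local [0.0017 0.022 ] 0.1704 fwd 0.012 across -0.164
scene 292 knob local [0.0022 0.012 ] 0.1545 fwd 0.016 across -0.089
t 6.9167 tcp [ 0.5873 -0.0857  0.1253] local [-0.0001  0.0431] F [-0.2  0.1  1.5] q [ 0.26  0.51 -0.23  1.76  0.16  0.93 -1.82]
turn needed -0.016 tilt [-0.028  0.019 -0.999]
```

View pics/side3.png

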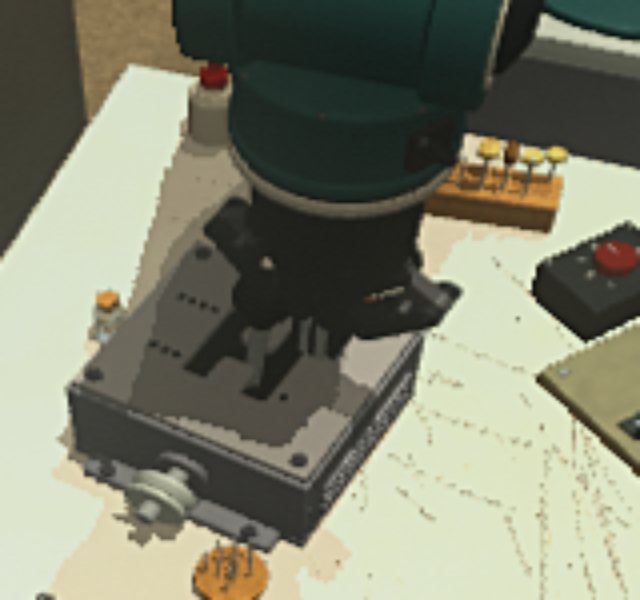

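The lever is moving right along the lane. I raise a little, since the outer finger links may touch the ball, and keep pushing.

>>> play_rows --pt "0 0.004 -0.004" --pt "0 0.008 -0.004" --pt "0 0.008 0" --pt "0 0.008 0" --pt "0 0 0" --turn '[0,0,0,0,0]' --gripper '[0,0,0,0,0]'

```text
clock: 7.33
tool_pos: [0.5796, -0.1163, 0.134]
tool_rot: [0.008, 0.994, -0.105, -0.016]
wrist_force: [0.2, 0.1, 0.2]
opening: 0.0
```

```bash
python3 -c "
from h import *
rep((0,-.004,.132)); knob((-.0,-.016))
"
```

```text
t 7.3333 tcp [ 0.5796 -0.1163  0.134 ] local [-0.0016  0.0116] F [0.2 0.1 0.2] q [ 0.31  0.49 -0.23  1.76  0.15  0.94 -1.76]
turn needed -0.016 tilt [-0.03   0.02  -0.999]
tool shift [0.002  0.0155 0.0023]
side 186 knob local [-0.0003 -0.02  ] 0.1551 fwd -0.002 across 0.148
scene 296 knob local [ 0.0023 -0.0174] 0.1532 fwd 0.017 across 0.129
```

>>> play_rows --pt "0 0.006 0" --pt "0.001 0.006 0" --pt "0 0.005 0" --pt "0 0 0" --turn '[0,0,0,0]' --gripper '[0,0,0,0]'

```text
clock: 7.77
tool_pos: [0.5767, -0.132, 0.1335]
tool_rot: [0.007, 0.994, -0.103, -0.017]
wrist_force: [-0.5, -0.5, -1.4]
opening: 0.0
```

```bash
python3 -c "
from h import *
rep((0,-.006,.132)); knob((-.0,-.035))
"
```

```text
t 7.7667 tcp [ 0.5767 -0.132   0.1335] local [-0.0014 -0.0044] F [-0.5 -0.5 -1.4] q [ 0.34  0.49 -0.22  1.75  0.15  0.94 -1.73]
turn needed -0.013 tilt [-0.032  0.018 -0.999]
tool shift [0.0015 0.0016 0.0015]
side 189 knob local [-0.0001 -0.0359] 0.1517 fwd -0.001 across 0.269
scene 299 knob local [ 0.0025 -0.0334] 0.1498 fwd 0.019 across 0.25
```

>>> play_rows --pt "0 0.004 0" --pt "0 0 0" --pt "0 -0.012 0" --pt "-0.02 -0.002 0" --pt "-0.02 0 0" --pt "-0.02 0 0" --pt "0 0 0" --turn '[0,0,0,0,0,0,0]' --gripper '[0,0,0,0,0,0,0]'

```text
clock: 8.45
tool_pos: [0.5194, -0.1045, 0.1349]
tool_rot: [0.007, 0.995, -0.102, -0.016]
wrist_force: [0.9, 0.3, -0.1]
opening: 0.0
```

```bash
python3 -c "
from h import *
rep((-.055,-.037,.125)); knob((-.0,-.035))
"
```

```text
t 8.45 tcp [ 0.5194 -0.1045  0.1349] local [-0.063   0.0116] F [ 0.9  0.3 -0.1] q [ 0.33  0.39 -0.24  1.91  0.14  0.89 -1.76]
turn needed -0.011 tilt [-0.031  0.017 -0.999]
tool shift [0.0088 0.0484 0.0105]
side 236 knob local [-0.0007 -0.0396] 0.1513 fwd -0.005 across 0.298
scene 242 knob local [ 0.0022 -0.0379] 0.1483 fwd 0.016 across 0.285
```

Step 1 is met: across is about 0.29 and forward about 0. Now I move behind the knob and push forward.

>>> play_rows --pt "0 0.017 0.004" --pt "0 0.017 0.004" --pt "0 0.015 0.002" --pt "0 0 0" --pt "0.008 0 0" --pt "0.008 0 0" --pt "0.008 0 0" --pt "0 0 0" --turn '[0,0,0,0,0,0,0,0]' --gripper '[0,0,0,0,0,0,0,0]'

```text
clock: 9.22
tool_pos: [0.5439, -0.1568, 0.1261]
tool_rot: [0.007, 0.995, -0.1, -0.013]
wrist_force: [-0.6, -0.2, 0.1]
opening: 0.0001
```

```bash
python3 -c "
from h import *
rep((.016,-.036,.122)); knob((-.0,-.037))
"
```

```text
t 9.2167 tcp [ 0.5439 -0.1568  0.1261] local [-0.0289 -0.035 ] F [-0.6 -0.2  0.1] q [ 0.39  0.46 -0.22  1.83  0.14  0.89 -1.67]
turn needed -0.007 tilt [-0.024  0.016 -1.   ]
tool shift [0.045  0.0006 0.003 ]
side 283 knob local [-0.0019 -0.0393] 0.1519 fwd -0.014 across 0.295
scene 308 knob local [ 0.0001 -0.0386] 0.1494 fwd 0.001 across 0.29
```

>>> play_rows --pt "0.008 0 0" --pt "0.008 0.001 0.001" --pt "0.008 0 0.001" --pt "0.007 0 0" --pt "0.006 0 0" --pt "0.004 0 0" --pt "0 0 0" --turn '[0,0,0,0,0,0,0]' --gripper '[0,0,0,0,0,0,0]'

```text
clock: 9.9
tool_pos: [0.5858, -0.1654, 0.1218]
tool_rot: [0.006, 0.995, -0.1, -0.015]
wrist_force: [-1.8, 1.2, 1.0]
opening: -0.0002
```

```bash
python3 -c "
from h import *
rep((.016,-.036,.122)); knob((.04,-.037))
"
```

```text
t 9.9 tcp [ 0.5858 -0.1654  0.1218] local [ 0.0138 -0.0354] F [-1.8  1.2  1. ] q [ 0.38  0.53 -0.21  1.72  0.15  0.93 -1.67]
turn needed -0.006 tilt [-0.028  0.016 -0.999]
tool shift [ 0.0021  0.0006 -0.0002]
side 280 knob local [ 0.0387 -0.0374] 0.1459 fwd 0.291 across 0.294
scene 333 knob local [ 0.0404 -0.0368] 0.1437 fwd 0.304 across 0.29
```

Nearly home. I push on until it meets the stop, a few mm at a time.

>>> play_rows --pt "0.003 0 0" --pt "0.003 0 0" --pt "0.003 0 0" --turn '[0,0,0]' --gripper '[0,0,0]'

```text
clock: 10.25
tool_pos: [0.5896, -0.1664, 0.121]
tool_rot: [0.006, 0.995, -0.1, -0.02]
wrist_force: [-26.5, 5.8, 20.2]
opening: -0.0001
```

```bash
python3 -c "
from h import *
rep((.016,-.036,.122)); knob((.04,-.037))
"
```

```text
t 10.25 tcp [ 0.5896 -0.1664  0.121 ] local [ 0.0178 -0.0357] F [-26.5   5.8  20.2] q [ 0.37  0.54 -0.21  1.7   0.15  0.95 -1.67]
turn needed -0.006 tilt [-0.038  0.016 -0.999]
tool shift [-0.0018  0.0004 -0.001 ]
side 285 knob local [ 0.0425 -0.0372] 0.1443 fwd 0.321 across 0.295
scene 340 knob local [ 0.0442 -0.0368] 0.1424 fwd 0.334 across 0.292
```

It's against the stop (26 N, forward about 0.32). I back straight off and check.

>>> play_rows --pt "-0.01 0 0" --pt "-0.02 0 0" --pt "-0.02 0 0" --pt "-0.01 0 -0.02" --pt "0 0 -0.03" --pt "0 0 -0.03" --pt "0 0 0" --pt "0 0 0" --turn '[0,0,0,0,0,0,0,0]' --gripper '[0,0,0,0,0,0,0,0]'

```text
clock: 11.02
tool_pos: [0.5304, -0.1538, 0.2071]
tool_rot: [0.007, 0.995, -0.1, -0.02]
wrist_force: [0.1, 0.3, 0.2]
opening: -0.0003
```

```bash
python3 -c "
from h import *
rep(); knob((.04,-.037))
p,d=manip.snapshot('scene'); cv2.imwrite('pics/scene4.png',cv2.resize(p[80:300,120:380],(780,600)))
"
```

```text
t 11.0167 tcp [ 0.5304 -0.1538  0.2071] local [-0.0427 -0.0346] F [0.1 0.3 0.2] q [ 0.41  0.34 -0.23  1.79  0.11  1.06 -1.64]
turn needed -0.007 tilt [-0.038  0.017 -0.999]
side 232 knob local [ 0.0422 -0.0379] 0.1442 fwd 0.318 across 0.3
scene 243 knob local [ 0.0447 -0.036 ] 0.1413 fwd 0.337 across 0.287
```

View pics/scene4.png

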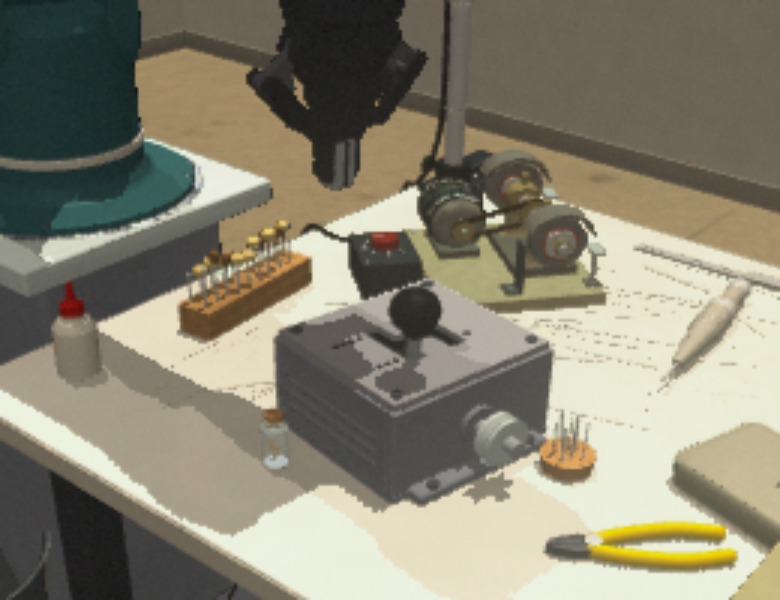

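The lever stands in the far-right slot (ball about pixel 415,312). The gripper is clear, and the vial, stand, cutters and bottle look unmoved.

```bash
python3 -c "
from h import *
print(manip.close_job())"
```

```text
the job is handed in; nothing more can be done
None
```

The lever is fully home in third gear and the job is handed in, at about 11 s on the robot's clock. `close_job()` gave no verdict.

With the fingers shut, I pushed the lever forward to the cross lane, then right along it, then forward into the third slot until it met the stop. It was never between the fingers.

**Last checks, after backing off:**
- **Lever:** forward is about 0.32 (side camera) or 0.34 rad (scene camera), and across is about 0.29–0.30 rad. The small difference is within the cameras' calibration error.
- **Gripper:** it is clear of everything, with about 0 N at the wrist.
- **Loose things:** the vial, needle stand, cutters and glue bottle look unmoved in the last picture, though I did not measure them. The amber lump was not in that view, so I did not check it; the fingertips never went below 0.12 m near the box.

**Readings to note:**
- **Joint 6 range:** during the first lift out of the glass tank it read 2.004 rad, against the stated limit of 2. I don't know whether that counts as passing it.
- **Forces:** the highest I read were about 34 N against the final stop and a brief 12 N upward force early in the sideways push. The upward force went away when I raised the tool a little.

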